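# Aim the inspection mirror at the witness cone

## Robot

A 7-joint arm with a two-finger parallel gripper is mounted at the origin on the work surface. World frame = base frame: x ahead of the robot, y to its left, z up, the work surface at z = 0. Lengths are in mm, angles in degrees, forces in N, time in s.
With the tool pointing down it reaches from about 425 to 1025 mm from the base axis. Payload 9.4 kg.
Tool frame: the origin (TCP) lies on the centre line of the jaws, within the pads' length; the fingertips stand 19 mm ahead of it and the grasp point (between the pads) is the TCP; z points along the fingers, y is the line along which they close (so a half turn about z gives the same grasp; the last joint's range is limited). The gripper opens to 85 mm and grips with 20 to 120 N. Pads are 22 mm wide; open, the fingers measure 114 mm over their backs; the gripper's body (76 mm by 85 mm) begins 54 mm behind the grasp point. The pads swing forward as they close: fully open they stand 13 mm farther back than shut.
Start: joints at [67.741, 34.337, -0.143, 91.639, 0.103, 54.024, -4.572], TCP at [222.401, -690.045, 250.275] pointing down, gripper open.
Joint ranges: [-147.43, 147.43], [-19.82, 112.94], [-74.19, 73.91], [6.32, 146.72], [-59.91, 239.91], [6.04, 106.73], [-150.56, 150.56]. Speed limits (degrees/s): [127.2, 127.2, 172.46, 172.46, 180, 180, 180].

## Interface

Orientations are given as a 3x3 rotation matrix whose columns are the frame's x, y, z axes.
In Python, from rig import env, optics gives the robot as it stands. The module is installed in compiled form; this text tells all that it offers.
- The arm moves only by the shell command python3 -m creep 'ROWS'. ROWS is a JSON object of lists of equal length, an entry for each row: "turn": the turn, a rotation vector about the tool's x, y, z normalised to -1 to 1, where 1 is 30 degrees, a list of three; "slide": the shift along the tool's x, y, z normalised to -1 to 1, where 1 is 1 m, a list of three; "grip": the finger opening in mm, from 0 to 85.4. In form: {"turn": [[rx, ry, rz], ...], "slide": [[tx, ty, tz], ...], "grip": [grip, ...]}. A call has 1 to 20 rows; each row is the pose to reach, as a shift and turn from the pose commanded when the call began, along the tool's axes at that moment; what a row does not reach only later rows make up. A row lasts 1/10 s, in which the tool goes at most 50 mm and 8.59 degrees, less where a joint would pass 70% of its speed; a pose out of reach is approached as far as the arm can. A call with a number of a shift or a turn outside -1 to 1 is refused whole. A call with a gripper value outside its range is refused whole. The fingers move at their own pace and stop on an object; the grip force is fixed at half the most. Time passes only in rows, so rows that repeat a pose let the fingers close. It gives the time, the measured TCP pose, the force, the opening and the grip force at its end, in the units of the state.
- env.get_state(): the state, without advancing time (a new reading comes with each control period).
- optics.snapshot(name): name is "scene" or "top" or "wrist"; returns (picture, depth): 480x640x3 uint8, blue, green, red; 480x640 float32, mm along the optical axis (not along the pixel's ray), 0 where there is no reading.
- optics.calibration(name): a dict with "camera_matrix" (3x3 intrinsics, pixels), "R" (3x3) and "t" (3): a world point X has camera coordinates R X + t. Camera axes: x right, y down, z forward; pixel columns grow to the right and rows downward; lengths in mm; the calibration is good to about 2 mm. A picture is of the moment at which its call begins: read the wrist's pose just before it. calibration takes no time and is no camera call; for the wrist camera it gives the pose at the moment of the call.
- env.hand_in(): hands the job in; it is judged then, once.
The state is a dict: "t": time; "qpos": joint angles; "joint_velocities": joint speeds; "joint_efforts": joint torques, N m; "tcp_pos": TCP position; "tool_rot": TCP orientation; "wrist_force": force on the tool from outside, world axes, zero at the start; "wrist_torque": the same for the moment, N m; "opening": opening from 0.0 (shut) to 1.0 (fully open); "gripper_force": force on a finger pad.
Only numpy, scipy, OpenCV 4.12 (cv2) and the standard library are available. Lean on these libraries where they do the work, as an engineer would, in place of code of your own. Each camera call takes 0.05 s, during which the arm holds its last target. There are 200 camera calls.

## Task

Swing the stiff arm round until its mirror stands over the yellow disc, then turn the mirror by its red paddle until the inspection camera sees the orange cone in the middle of the mirror. The mirror springs back when let go, so do not let go: finish while still holding the paddle steady at that angle. Leave the other things on the table and board as they are.

Things in the scene. Friction and masses are not known exactly. Their poses are not given: they have to be found in the camera images.
- spot (a point): centre of the flat yellow disc (44 mm across, ringed in black to 60 mm) painted on the plywood ware board, on the board's top face, 18 mm above the table. The board (560 x 580 mm), the disc, the camera and the arm's post are one fixed stand
- lens (a point): front of the lens of the small black inspection camera fixed to the board, 260 mm from the spot (horizontally), 93 mm above the table; it always looks straight at the line rising from the yellow disc
- swing_pivot (a point): vertical pivot axis of the swinging arm's main bar (the one ending at the mirror's axis), on top of its steel post (20 mm across), at the arm's mid-height, 155 mm above the table
- swing_arm (a joint): angle of the level arm (two parallel aluminium bars 35 mm apart, so the mirror's heading does not change as it swings; tops 162 mm above the table) about its pivot, rad, growing anticlockwise from above; 0 = mirror axis over the centre of the yellow disc; starts at -1.1 to -0.6; range -1.35 to 0.45. Stiff (0.6 N m, 3.5 N at the mirror): it stays where it is left
- mirror_axis (a point): the mirror's vertical turning axis at the free end of the arm's main bar, 180 mm from the arm's pivot, at the arm's mid-height, 155 mm above the table
- mirror: upright mirror under the arm's end, turned by the red paddle above. Origin on its vertical turning axis at the arm's mid-height; x straight out of the reflecting face, y along its width, z up. It turns about z from its rest stop (as at the start) up to 1.7 rad anticlockwise seen from above; a spring drives it back clockwise (0.06 N m at the stop, 0.14 N m at 1.1 rad). 0.4 to 1.2 rad is needed with the arm over the disc
- glass_centre (a point): middle of the mirror glass (60 mm wide, 80 mm tall), in the reflecting face and on the turning axis, 93 mm above the table; same axes as the mirror
- paddle (a point): middle of the red paddle, on the mirror's turning axis, 195 mm above the table. The paddle is 12 mm thick (along the mirror's x), 44 mm wide (along the mirror's y) and spans heights 173 to 217 mm above the table: pinch it from above across its thickness
- cone (a point): middle of the orange witness cone (32 mm wide at its foot, 65 mm tall), 93 mm above the table, about 150 mm from the spot. It stands on a brown block in a pale fire-brick niche (116 mm wide outside, top 132 mm above the table), open on top and towards the disc; x points from the mouth to the back. Fixed; the camera cannot see it directly
- sight_line (a point): a reading, nothing to be seen: origin on the mirror's axis at glass-centre height; x points where the camera's central line of sight goes after reflection in the mirror (true when the mirror stands over the disc); it turns twice as far as the mirror. The camera sees the cone mid-mirror when this x axis points at the cone
- dotted_cup: loose white cup, 68 mm wide, 70 mm tall, on the board; a bystander to be left alone; origin at its underside
- kiln_ring: loose pale ring-shaped kiln prop, 52 mm wide, 45 mm tall, on the board; a bystander to be left alone; origin at its underside
- bowl: loose blue bowl, 110 mm wide, 55 mm tall; a bystander to be left alone; origin at its underside
- fire_brick: loose pale fire brick, 114 x 64 x 64 mm; a bystander to be left alone; origin at its underside
- glaze_jar: loose amber jar, 72 mm wide, 100 mm tall; a bystander to be left alone; origin at its underside
- glaze_brush: loose brush lying on the table; a bystander to be left alone
- banding_disc: loose terracotta disc, 100 mm wide, 22 mm thick; a bystander to be left alone; origin at its underside

How it is judged (in metres and radians):
On the way:
1. the arm has been swung until the mirror stands over the yellow disc (horizontal distance between mirror_axis and spot below 0.018 m), for 0.2 s.
At the end, for the whole second after the job is handed in: The mirror's axis is within 18 mm of the yellow disc's centre; the camera's reflected line of sight passes within 22 mm of the cone's axis (about 4 degrees of mirror angle), on its side; the fingers hold the mirror against its spring, and it is still (horizontal distance between mirror_axis and spot below 0.018 m and y of cone in the frame of sight_line between -0.022 and 0.022 m and x of cone in the frame of sight_line above 0.08 m and contact force between the fingers and mirror above 0.5 N and angular speed of mirror below 0.1 rad/s and linear speed of mirror below 0.02 m/s); the arm keeps its last pose, push and grip.
It fails at once if a bystander was pushed away (more than 20 mm) (distance of any of dotted_cup, kiln_ring, bowl, fire_brick, glaze_jar, glaze_brush, banding_disc from where it was at the start of the episode above 0.02 m).
It also fails if it takes over 38 s, if anything falls off the work surface, if the arm or the gripper's body presses on something with over 40 N, if the wrist force passes 120 N, or if a joint passes its speed limit or range.

## Working session

There is one attempt and no reset: what is moved stays moved. The work goes in short steps, Python scripts to look and compute and a shell command to move; the robot and the scene stay as the last step left them, time stands still between calls to the robot, and variables do not carry over. Pictures are saved under pics/ and viewed, at most 10 in all, crops included, and the job is handed in when it is done.

```bash
mkdir -p pics; ls; python3 - <<'E'
from rig import env, optics
import cv2, numpy as np
s=env.get_state(); print(s['t'],s['tcp_pos'],np.round(s['tool_rot'],3),s['opening'])
for n in ['scene','top']:
    im,d=optics.snapshot(n); cv2.imwrite(f'pics/{n}0.png',im); np.savez(f'pics/{n}0.npz',im=im,d=d,**optics.calibration(n))
    c=optics.calibration(n); print(n,-c['R'].T@c['t'],c['camera_matrix'][0,0])
E
```

```text
pics
0.0 [ 222.28296962 -689.61147702  249.41160678] [[ 0.952  0.307 -0.001]
 [ 0.307 -0.952  0.001]
 [-0.    -0.002 -1.   ]] 1.0026833688318213
scene [1390.19481794   55.78475133  844.28828297] 438.00781972962034
top [ 453.24687422    1.76480108 1397.64874906] 454.386132924373
```

View pics/scene0.png

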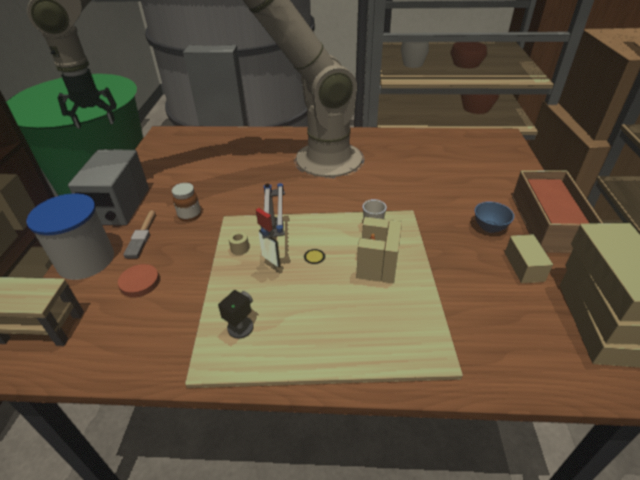

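View pics/top0.png

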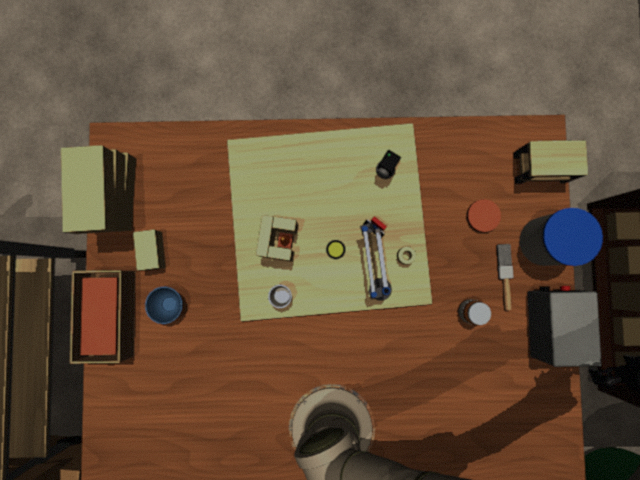

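The scene view shows the board with the disc at (315,256), paddle (265,220), cone niche (378,250). In the top view, the disc is at (336,250), the paddle at (379,224), the cone at (285,241), the lens near (388,166) and the pivot end near (380,292).

```bash
cat > h.py <<'E'
import numpy as np, cv2
def load(n): return np.load(f'pics/{n}.npz')
def ray(c,uv,z):
    "cast pixel onto plane of height z"
    R,t,K=c['R'],c['t'],c['camera_matrix']; o=-R.T@t
    d=R.T@np.linalg.inv(K)@np.array([uv[0],uv[1],1.]); return o+d*(z-o[2])/d[2]
def proj(c,X):
    p=c['camera_matrix']@(c['R']@np.array(X)+c['t']); return p[:2]/p[2]
def blobs(im,lo,hi,amin=8):
    h=cv2.cvtColor(im,cv2.COLOR_BGR2HSV); m=cv2.inRange(h,np.array(lo),np.array(hi))
    n,l,s,c=cv2.connectedComponentsWithStats(m)
    return [(np.round(c[i],1).tolist(),s[i].tolist(),cv2.minAreaRect(np.argwhere(l==i)[:,::-1].astype(np.float32))) for i in range(1,n) if s[i,4]>=amin]
E
python3 - <<'E'
from h import *
c=load('top0'); im=c['im']
cv2.imwrite('pics/crop0.png',cv2.resize(im[130:320,230:430],None,fx=4,fy=3.15*4/3.15,interpolation=cv2.INTER_CUBIC)[:760][0:600])
sub=im.copy(); m=np.zeros_like(im); m[125:320,230:430]=im[125:320,230:430]
for nm,lo,hi in [('yellow',(22,150,90),(35,255,255)),('red',(0,150,60),(6,255,255)),('orange',(5,150,60),(15,255,255)),('blue',(105,80,30),(130,255,255))]:
    for b in blobs(m,lo,hi): print(nm,b)
s=load('scene0'); m=np.zeros_like(s['im']); m[180:350,200:450]=s['im'][180:350,200:450]
for nm,lo,hi in [('yellow',(22,150,90),(35,255,255)),('red',(0,150,60),(6,255,255)),('orange',(5,150,60),(15,255,255))]:
    for b in blobs(m,lo,hi): print('scene',nm,b)
E
```

```text
yellow ([335.3, 249.1], [328, 242, 15, 15, 173], ((335.2500305175781, 249.25003051757812), (13.435027122497559, 14.142135620117188), 45.0))
red ([378.6, 222.8], [372, 217, 14, 13, 70], ((378.6639404296875, 222.80325317382812), (15.108353614807129, 4.481290817260742), 39.80556869506836))
orange ([281.7, 129.2], [230, 125, 150, 14, 1099], ((304.5, 131.5), (13.0, 149.0), 90.0))
orange ([424.2, 174.5], [414, 125, 16, 143, 1188], ((421.5, 196.0), (142.0, 15.0), 90.0))
orange ([232.9, 275.0], [230, 193, 10, 127, 670], ((234.5, 256.0), (126.0, 9.0), 90.0))
orange ([284.5, 239.8], [278, 232, 14, 16, 149], ((284.5, 239.5), (15.0, 13.0), 90.0))
orange ([374.4, 314.5], [270, 305, 160, 15, 1232], ((349.49993896484375, 311.9999694824219), (158.99996948242188, 13.999998092651367), -0.0))
blue ([374.7, 226.5], [373, 225, 5, 4, 11], ((374.6153564453125, 226.576904296875), (4.437601566314697, 1.941450834274292), 33.690067291259766))
blue ([364.4, 228.2], [362, 226, 6, 6, 29], ((364.5, 228.5), (5.0, 5.0), 90.0))
blue ([385.6, 290.5], [382, 287, 9, 8, 53], ((386.0, 290.5), (7.0, 8.0), 90.0))
blue ([373.3, 294.4], [371, 292, 6, 6, 32], ((373.5, 294.5), (5.0, 5.0), 90.0))
scene red ([263.1, 217.8], [256, 208, 14, 22, 178], ((263.9307556152344, 218.2461700439453), (23.41744613647461, 11.489459037780762), 74.74488067626953))
scene orange ([264.6, 221.7], [257, 214, 13, 16, 65], ((263.20001220703125, 221.10000610351562), (17.441329956054688, 8.9442720413208), 26.56505012512207))
scene orange ([372.2, 236.3], [371, 235, 3, 4, 9], ((372.0, 236.5), (3.0, 2.0), 90.0))
```

View pics/crop0.png

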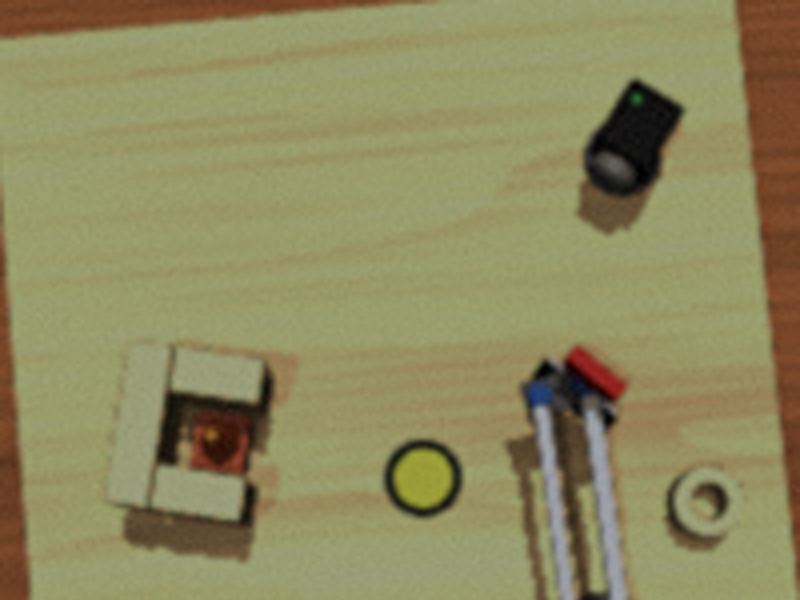

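The crop shows the red paddle at crop (597,372), lens front (617,175), disc (422,478), cone in its niche (218,438); the main bar is the right one.

```bash
python3 - <<'E'
from h import *
c=load('top0'); s=load('scene0')
r=lambda v:np.round(v,1)
spot=ray(c,(335.3,249.2),18); spot2=None
print('spot',r(spot), 'scene',r(ray(s,[b for b in [(314.5,256.5)]][0],18)))
pad=ray(c,(378.6,222.8),212); print('pad',r(pad))
pads=ray(s,(263.7,219),195); print('pad scene',r(pads))
piv=ray(c,(385.6,290.5),165); print('piv',r(piv),'L',r(np.linalg.norm((pad-piv)[:2])), 'piv-spot',r(np.linalg.norm((piv-spot)[:2])))
lens=ray(c,(384.2,173),100); print('lens',r(lens),r(np.linalg.norm((lens-spot)[:2])))
for uv,z in [((282.5,238.7),125),((285.3,240.2),60)]:
    cone=ray(c,uv,z); print('cone',r(cone),r(np.linalg.norm((cone-spot)[:2])))
print('cone scene tip',r(ray(s,(372,236),122)))
box=cv2.minAreaRect(np.float32([[378.6,222.8]]))
# paddle dir in the world
a=np.deg2rad(39.8); p1=ray(c,(378.6+5*np.cos(a),222.8+5*np.sin(a)),217);p2=ray(c,(378.6-5*np.cos(a),222.8-5*np.sin(a)),217)
print('paddle y dir deg',np.rad2deg(np.arctan2(*(p1-p2)[[1,0]])))
# bystanders
for n,uv,z in [('cup',(280.5,296),88),('ring',(405.5,256),63)]: print(n,r(ray(c,uv,z)))
# niche corners at z=132
for uv in [(262,216),(258,256),(297,219),(291,259)]: print(r(ray(c,uv,132)))
# depth around the paddle
P=c['d'];print(P[222,378],P[249,335])
E
```

```text
spot [536.5 -19.7  18. ] scene [537.5 -17.3  18. ]
pad [ 592.2 -131.5  212. ]
pad scene [ 597.2 -129.1  195. ]
piv [ 413.7 -151.   165. ] L 179.5 piv-spot 179.7
lens [ 750.1 -164.   100. ] 257.8
cone [562.1 129.9 125. ] 151.8
cone [563.1 128.2  60. ] 150.3
cone scene tip [567.  130.6 122. ]
paddle y dir deg -131.17596832444897
cup [400.6 140.9  88. ]
ring [ 510.3 -224.7   63. ]
[626.5 186.2 132. ]
[514.3 198.  132. ]
[616.3  88.  132. ]
[504.3 106.  132. ]
1189.995 1378.8104
```

Everything agrees with the given sizes: pivot to mirror is 179.5 mm, pivot to spot 179.7, lens 258 and cone 151. The swing needed is about +40.6° and the mirror turn about +64°. I'll move above the paddle next.

```bash
python3 -m creep '{"turn":[[0,0,-1],[0,0,-1],[0,0,-1],[0,0,-1],[0,0,-1],[0,0,-1],[0,0,-1],[0,0,-1],[0,0,-1],[0,0,-1],[0,0,-1],[0,0,-1],[0,0,-1],[0,0,-1],[0,0,-1],[0,0,-1],[0,0,-1],[0,0,-1],[0,0,-1],[0,0,-1]],"slide":[[0.524,-0.418,-0.03],[0.524,-0.418,-0.03],[0.524,-0.418,-0.03],[0.524,-0.418,-0.03],[0.524,-0.418,-0.03],[0.524,-0.418,-0.03],[0.524,-0.418,-0.03],[0.524,-0.418,-0.03],[0.524,-0.418,-0.03],[0.524,-0.418,-0.03],[0.524,-0.418,-0.03],[0.524,-0.418,-0.03],[0.524,-0.418,-0.03],[0.524,-0.418,-0.03],[0.524,-0.418,-0.03],[0.524,-0.418,-0.03],[0.524,-0.418,-0.03],[0.524,-0.418,-0.03],[0.524,-0.418,-0.03],[0.524,-0.418,-0.03]],"grip":[85,85,85,85,85,85,85,85,85,85,85,85,85,85,85,85,85,85,85,85]}'
python3 - <<'E'
from h import *
from rig import env, optics
cal=optics.calibration('wrist'); im,d=optics.snapshot('wrist'); cv2.imwrite('pics/w1.png',im); np.savez('pics/w1.npz',im=im,d=d,**cal)
s=env.get_state(); print(s['t'],s['tcp_pos'],np.round(s['tool_rot'],3))
print(-cal['R'].T@cal['t'])
for b in blobs(im,(0,150,60),(6,255,255),100): print(b)
E
```

```text
t: 2.1
tcp_pos: [592.6, -132.1, 280.3]
tool_rot: [[0.672, 0.741, -0.0], [0.741, -0.672, -0.0], [-0.0, 0.0, -1.0]]
wrist_force: [-0.0, -0.9, 0.3]
opening: 0.997
gripper_force: 0.0
2.15 [ 592.70599501 -132.01303557  280.32189564] [[ 0.672  0.741  0.   ]
 [ 0.741 -0.672 -0.   ]
 [-0.     0.    -1.   ]]
[640.57442032 -80.32683023 403.94973572]
([317.2, 261.2], [304, 209, 27, 104, 2352], ((317.0440368652344, 260.4532165527344), (103.28591918945312, 24.231300354003906), 88.26429748535156))
```

View pics/w1.png

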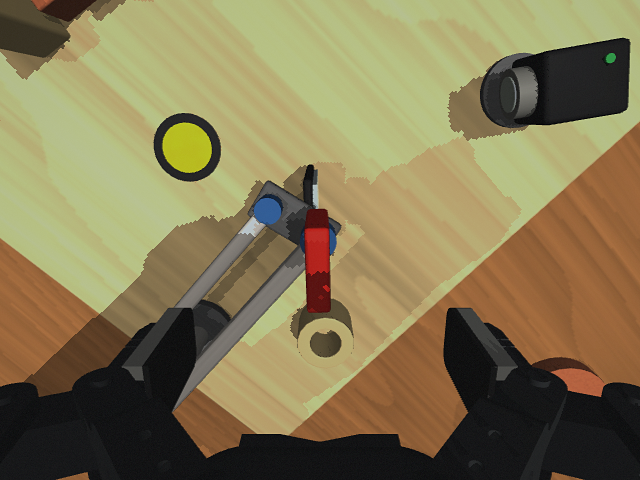

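The wrist view shows the paddle upright at (317,260), with the fingers straddling its line, the disc at (187,147) and the lens front at (510,95).

```bash
python3 - <<'E'
from h import *
c=load('w1'); r=lambda v:np.round(v,1)
for X in [(592.5,-132,217),(592.5,-132,195)]: print(r(proj(c,X)))
P=np.array([592.5,-132,195]);y=np.array([np.cos(np.deg2rad(48.8)),np.sin(np.deg2rad(48.8)),0]);z=np.array([0,0,1])
print([r(proj(c,P+a*22*y+b*22*z)).tolist() for a in(1,-1) for b in (1,-1)])
for n,uv,zz in [('spot',(187,147.5),18),('lens',(506,97),93)]: print(n,r(ray(c,uv,zz)))
m=cv2.inRange(cv2.cvtColor(c['im'],cv2.COLOR_BGR2HSV),(0,150,60),(6,255,255))
for v in (212,220,235,250,270,290,305): 
    u=np.where(m[v])[0]; print(v,u.min(),u.max(),c['d'][v,int(u.mean())])
print(blobs(c['im'],(22,180,120),(32,255,255),500))
E
```

```text
[317.2 272. ]
[317.4 257. ]
[[316.3, 226.7], [316.8, 206.8], [318.1, 314.6], [318.3, 280.7]]
spot [534.9 -21.3  18. ]
lens [ 745.5 -158.5   93. ]
212 307 325 230.30948
220 306 327 211.84573
235 305 328 197.90524
250 305 328 201.15791
270 306 329 203.2429
290 308 329 205.50659
305 307 330 207.325
[([186.6, 147.2], [162, 123, 50, 50, 1942], ((186.5, 147.5), (49.0, 49.0), 90.0))]
```

```bash
python3 -m creep '{"turn":[[0,0,0],[0,0,0],[0,0,0],[0,0,0],[0,0,0],[0,0,0],[0,0,0],[0,0,0],[0,0,0],[0,0,0],[0,0,0],[0,0,0],[0,0,0]],"slide":[[0,0,0.03],[0,0,0.06],[0,0,0.083],[0,0,0.083],[0,0,0.083],[0,0,0.083],[0,0,0.083],[0,0,0.083],[0,0,0.083],[0,0,0.083],[0,0,0.083],[0,0,0.083],[0,0,0.083]],"grip":[85,85,85,85,40,0,0,0,0,0,0,0,0]}'
```

```text
t: 3.45
tcp_pos: [592.7, -131.4, 198.0]
tool_rot: [[0.67, 0.742, 0.0], [0.742, -0.67, -0.0], [-0.0, 0.0, -1.0]]
wrist_force: [-2.0, 0.2, 6.5]
opening: 0.131
gripper_force: 59.1
```

Gripped (about 11 mm opening, 59 N). I'll compute the arc in tool axes.

```bash
python3 - <<'E'
from h import *
R=np.array([[0.672,0.741],[0.741,-0.672]])
p0=np.array([592.7,-131.7]); a0=np.arctan2(19.5,178.9)
for k in range(1,13):
    a=a0+np.deg2rad(40.8)*k/12
    d=180*np.array([np.cos(a)-np.cos(a0),np.sin(a)-np.sin(a0)])
    print(k,np.round(R.T@d/1000,3), np.round(p0+d,1))
E
```

```text
1 [ 0.007 -0.008] [ 591.2 -121.1]
2 [ 0.013 -0.017] [ 589.1 -110.6]
3 [ 0.019 -0.026] [ 586.4 -100.3]
4 [ 0.024 -0.035] [583.1 -90.2]
5 [ 0.029 -0.045] [579.2 -80.2]
6 [ 0.033 -0.054] [574.7 -70.5]
7 [ 0.037 -0.065] [569.6 -61.1]
8 [ 0.04  -0.075] [564.  -52.1]
9 [ 0.042 -0.085] [557.9 -43.3]
10 [ 0.044 -0.096] [551.2 -35. ]
11 [ 0.045 -0.106] [544.1 -27. ]
12 [ 0.045 -0.117] [536.5 -19.5]
```

```bash
python3 -m creep '{"turn":[[0,0,0],[0,0,0],[0,0,0],[0,0,0],[0,0,0],[0,0,0],[0,0,0],[0,0,0],[0,0,0],[0,0,0],[0,0,0],[0,0,0],[0,0,0],[0,0,0],[0,0,0]],"slide":[[0.007,-0.008,0],[0.013,-0.017,0],[0.019,-0.026,0],[0.024,-0.035,0],[0.029,-0.045,0],[0.033,-0.054,0],[0.037,-0.065,0],[0.04,-0.075,0],[0.042,-0.085,0],[0.044,-0.096,0],[0.045,-0.106,0],[0.045,-0.117,0],[0.045,-0.117,0],[0.045,-0.117,0],[0.045,-0.117,0]],"grip":[0,0,0,0,0,0,0,0,0,0,0,0,0,0,0]}'
python3 - <<'E'
from h import *
from rig import env, optics
for n in ('wrist','top'):
    cal=optics.calibration(n); im,d=optics.snapshot(n); cv2.imwrite(f'pics/{n}2.png',im); np.savez(f'pics/{n}2.npz',im=im,d=d,**cal)
s=env.get_state(); print(s['wrist_force'],s['wrist_torque'])
E
```

```text
t: 4.95
tcp_pos: [535.7, -18.6, 197.9]
tool_rot: [[0.67, 0.743, -0.001], [0.743, -0.67, 0.0], [-0.0, -0.001, -1.0]]
wrist_force: [-3.7, 0.1, 10.7]
opening: 0.13
gripper_force: 59.5
[-4.53537972 -0.16508243 10.51705714] [0.11357714 0.90372849 0.33982068]
```

View pics/wrist2.png

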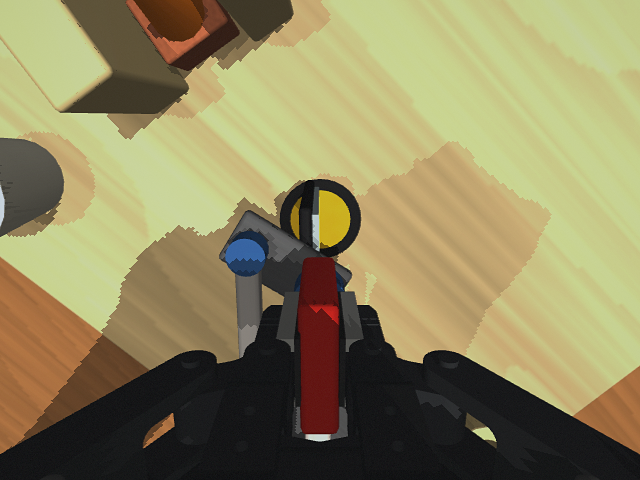

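The mirror now stands over the disc, with the ring centre at (320,219) behind the glass top edge. Next is turning the mirror about 65° anticlockwise, which is negative about tool z.

```bash
python3 - <<'E'
from h import *
from rig import env
c=load('wrist2'); print('spot',ray(c,(320.5,219),18)); print(env.get_state()['qpos'])
t=load('top2')['im']; m=np.zeros_like(t); m[225:260,270:300]=t[225:260,270:300]
E
python3 -m creep '{"turn":[[0,0,-0.2],[0,0,-0.4],[0,0,-0.6],[0,0,-0.8],[0,0,-1],[0,0,-1],[0,0,-1]],"slide":[[0,0,0],[0,0,0],[0,0,0],[0,0,0],[0,0,0],[0,0,0],[0,0,0]],"grip":[0,0,0,0,0,0,0]}'
```

```text
spot [535.25338628 -21.3918543   18.        ]
[  4.53795929  25.92332433 -11.88737612 118.81508171   8.74976569
  36.09868741 -55.32670133]
t: 5.75
tcp_pos: [535.7, -19.0, 197.9]
tool_rot: [[0.21, 0.978, -0.001], [0.978, -0.21, 0.0], [0.0, -0.001, -1.0]]
wrist_force: [-3.7, 0.4, 10.6]
opening: 0.132
gripper_force: 59.6
```

```bash
python3 -m creep '{"turn":[[0,0,-0.2],[0,0,-0.4],[0,0,-0.6],[0,0,-0.8],[0,0,-1],[0,0,-1],[0,0,-1]],"slide":[[0,0,0],[0,0,0],[0,0,0],[0,0,0],[0,0,0],[0,0,0],[0,0,0]],"grip":[0,0,0,0,0,0,0]}' && python3 -m creep '{"turn":[[0,0,-0.08],[0,0,-0.16],[0,0,-0.16],[0,0,-0.16]],"slide":[[0,0,0],[0,0,0],[0,0,0],[0,0,0]],"grip":[0,0,0,0]}'
python3 - <<'E'
from h import *
from rig import env, optics
for n in ('wrist','scene','top'):
    cal=optics.calibration(n); im,d=optics.snapshot(n); cv2.imwrite(f'pics/{n}3.png',im); np.savez(f'pics/{n}3.npz',im=im,d=d,**cal)
a=cv2.imread('pics/scene3.png')[180:340,200:420]; cv2.imwrite('pics/s3c.png',cv2.resize(a,None,fx=3.5,fy=3.5,interpolation=cv2.INTER_CUBIC))
print(env.get_state()['wrist_torque'])
E
```

```text
t: 6.45
tcp_pos: [535.2, -19.5, 197.9]
tool_rot: [[-0.306, 0.952, -0.002], [0.952, 0.306, -0.001], [-0.0, -0.002, -1.0]]
wrist_force: [-5.9, -1.4, 12.2]
opening: 0.133
gripper_force: 59.8
t: 6.85
tcp_pos: [535.1, -19.6, 197.9]
tool_rot: [[-0.385, 0.923, -0.002], [0.923, 0.385, -0.001], [-0.0, -0.002, -1.0]]
wrist_force: [-6.4, -1.1, 12.5]
opening: 0.132
gripper_force: 59.8
[-0.35997489  1.39315328 -0.20157027]
```

View pics/wrist3.png

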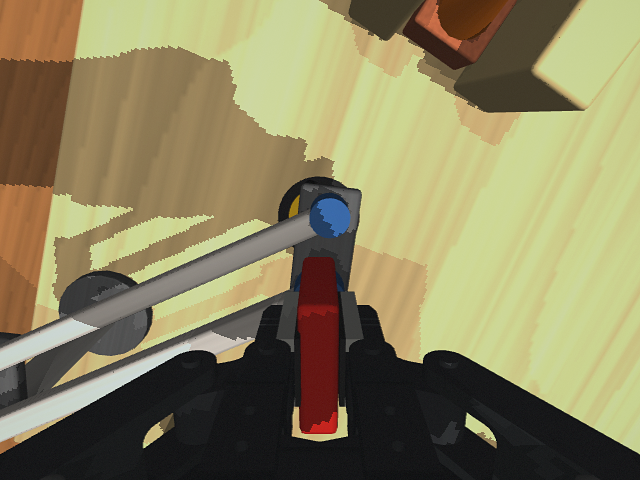

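View pics/s3c.png

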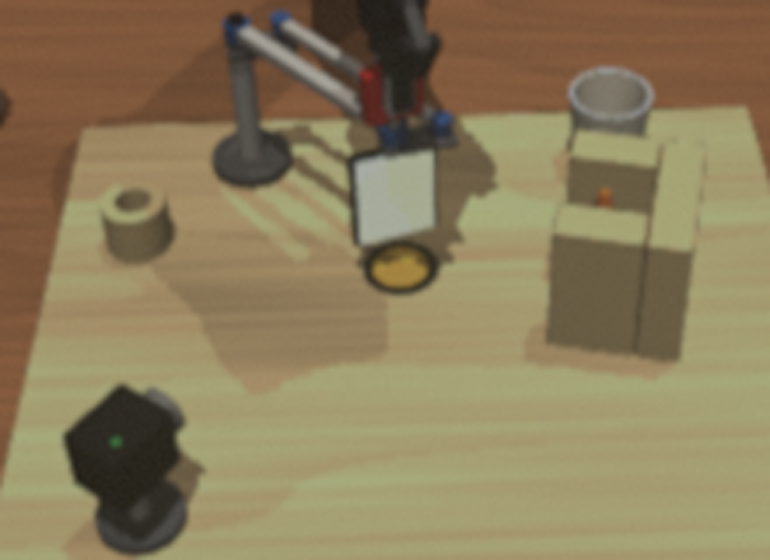

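The mirror hangs over the disc, facing the gap between camera and cone, and the paddle is flush in the pads. As an independent check I'll fit the glass plane from depth and re-measure the cone by triangulation.

```bash
python3 - <<'E'
from h import *
c=load('scene3'); K,R,t=c['camera_matrix'],c['R'],c['t']
w=lambda u,v:R.T@(np.linalg.inv(K)@np.array([u,v,1])*c['d'][v,u]-t)
P=np.array([w(u,v) for u in range(304,322) for v in range(227,243)])
m=np.median(P,0);
for _ in range(3):
    _,_,V=np.linalg.svd(P-P.mean(0)); n=V[2]; P=P[abs((P-P.mean(0))@n)<4]
print(len(P),'centre',P.mean(0).round(1),'normal',(n*np.sign(n[0])).round(3),'heading',np.rad2deg(np.arctan2(n[1],n[0])))
e=[ray(c,(200+x/3.5,180+y/3.5),53) for x,y in [(360,243),(436,223)]]; d=e[1]-e[0]
print('bottom edge',np.round(e,1).tolist(),np.rad2deg(np.arctan2(d[1],d[0]))-90)
# wrist3 cone / lens
tp=load('top3'); T=load('top0')
X=[]
def tri(obs):
    A=[];b=[]
    for c,uv in obs:
        Rr=c['R'];o=-Rr.T@c['t'];d=Rr.T@np.linalg.inv(c['camera_matrix'])@np.array([*uv,1.]);d/=np.linalg.norm(d)
        M=np.eye(3)-np.outer(d,d);A.append(M);b.append(M@o)
    return np.linalg.lstsq(np.vstack(A),np.hstack(b),rcond=None)[0]
print('cone tip',tri([(T,(283.5,239)),(c,(200+605/3.5,180+190/3.5))]).round(1))
S=np.array([536,-20.5]);
for cone in [(562.5,129),(567,130.5)]:
  for L in [(750,-164),(745.5,-158.5)]:
    a=np.arctan2(*(np.array(cone)-S)[::-1]);b=np.arctan2(*(np.array(L)-S)[::-1]);print(np.rad2deg([a,b,(a+b)/2]).round(1))
E
```

```text
62 centre [536.6 -19.9  95.7] normal [ 0.923  0.336 -0.186] heading 20.026305200517008
bottom edge [[547.8, -46.6, 53.0], [523.5, 9.8, 53.0]] 23.210441089146357
cone tip [561.5 130.1 122.7]
[ 79.9 -33.8  23.1]
[ 79.9 -33.4  23.3]
[ 78.4 -33.8  22.3]
[ 78.4 -33.4  22.5]
```

The glass edge gives a heading of 23.2° and the tool gives 22.6°, against a target of 22.3 to 23.3°. The mirror centre is within about 3 mm of the spot, so I'm handing in.

```bash
python3 -c "
from rig import env
print(env.hand_in())"
```

```text
the job is handed in; nothing more can be done
None
```

I handed the job in with the gripper still holding the paddle: the mirror was about 3 mm from the disc centre at a heading of about 23° (22.3–23.3° needed to point at the cone), and no verdict came back.

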